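# Hang the copper cup, then hold the garnish bin open

### The job

A copper cup has been left standing on the lid of the steel garnish bin: hang it by its handle on the hook of the stand and let go of it. Then raise the bin's lid and hold it half open, at about 45 degrees, so that the cook can reach the lemons; it falls shut by itself, so finish with the gripper still holding it there, motionless. Leave everything else on the table where it is.

Things in the scene. Friction and masses are not known exactly. Their poses are not given: they have to be found in the camera images.
- cup_center (a point): centre (half-way up, on the axis) of the copper cup standing on the shut lid: straight and round, 64 mm across, 85 mm high, wall 3.5 mm, about 0.2 kg. z points up out of the mouth, y to the handle's side. The handle is a squared loop of 8 mm round bar in the y-z plane, reaching 70 mm out from the cup's axis; x runs square through the loop. Once hung it swings and comes to rest in a few seconds
- cup_loop (a point): middle of the open space inside the copper cup's handle loop, 49 mm from the cup's axis towards +y and 4.5 mm above the centre (47 mm above the cup's underside); axes as cup_center. The free opening is 42 mm high (21 mm up and down from this point) and 30 mm wide (17 mm inward to the cup's wall, 13 mm outward)
- hook_seat (a point): point on the centre line of the hook's level arm, 235 mm above the table, where the handle should hang. The arm is a flat strip along this point's x, 16 mm wide (y), 6 mm thick: on the -x side (roughly towards the robot) it is level for 35 mm, then rises to the tip, 55 mm out and 18 mm up; on the +x side, 70 mm away, is the upright post. z is up
- lid (a joint): opening angle of the bin's lid in rad: 0 shut, growing as the front edge goes up, stop at 1.25; 45 degrees is 0.785. No spring, no catch: about 0.45 kg, and it falls shut from every angle when let go
- lid_handle (a point): middle of the lid's black bar handle: round bar 11 mm thick, 100 mm long, along the point's y; its centre line is 35 mm off the lid's upper face, on two 8 mm legs 42 mm either side; 30 mm from the lid's front edge. z is square to the lid (up when shut); x points towards the hinge. The point turns with the lid
- lid_hinge (a point): middle of the hinge line, along the far upper rim of the bin, 110 mm above the table; axes turn with the lid: y along the hinge, x from the front edge to the hinge. From it the handle lies 190 mm towards -x and 43 mm towards +z. The lid is a plate 220 mm (x) by 240 mm (y), 8 mm thick
- bin: steel garnish bin under the lid, fixed to the table, 220 mm (x) by 240 mm (y), 110 mm high; with the lid shut its upper face is 118.5 mm above the table. Origin: centre of the underside. x points from the front (towards the robot) to the hinge side
- cup: the copper cup itself; origin: centre of its underside, axes as cup_center
- stand: the hook's stand, fixed to the table; origin: on the table straight below hook_seat, axes as hook_seat. Its post, at 70 mm towards +x, is 16 mm across and ends 12 mm above the hook's arm (247 mm above the table); round foot 120 mm across, 14 mm high, under the post
- white_cup: bystander: white cup of the same shape, standing on the table; leave it. Origin: underside
- jar: bystander: amber glass jar, 68 mm across, 110 mm high. Origin: underside
- bowl: bystander: steel bowl, 110 mm across, 45 mm high. Origin: underside
- can: bystander: can with a red band, 72 mm across, 100 mm high. Origin: underside
- oil: bystander: yellow oil bottle, 64 mm across, 190 mm high. Origin: underside
- plate: bystander: round wooden plate, 170 mm across, 18 mm thick. Origin: underside
- spoon: bystander: spoon with a dark wooden handle and steel bowl, 180 mm long, lying flat. Origin: its underside
Things that resemble listed ones, but are neither listed nor needed, are in the scene too. What is meant by the cup is not pink, and is the smaller of those in its own colour. Leave any blue look-alike of the stand alone.

How it is judged:
On the way, in this order (a step that is already met when the one before it is completed fails the run):
1. the copper cup hangs by its handle on the hook, let go, with the lid still shut (x of cup_loop in the frame of hook_seat between -0.05 and 0.06 m and y of cup_loop in the frame of hook_seat between -0.025 and 0.025 m and z of cup_loop in the frame of hook_seat between -0.035 and 0 m and contact force between cup and stand above 0.5 N and contact force between cup and the arm below 0.1 N and contact force between cup and the fingers below 0.1 N and value of joint lid below 0.08 rad), for 0.3 s.
2. the lid is held half open by the gripper (value of joint lid between 0.645 and 0.925 rad and contact force between lid and the fingers above 0.5 N), for 0.2 s.
At the end, for the whole second after the job is handed in: The gripper holds the lid (over 0.5 N) still (under 0.05 rad/s) at 45 degrees give or take 8 (0.645 to 0.925 rad). The copper cup hangs at rest by its handle on the hook, loop middle within 25 mm sideways of the arm and 0 to 35 mm below it, touching neither robot nor lid (all of step 2 and x of cup_loop in the frame of hook_seat between -0.05 and 0.06 m and y of cup_loop in the frame of hook_seat between -0.025 and 0.025 m and z of cup_loop in the frame of hook_seat between -0.035 and 0 m and contact force between cup and stand above 0.5 N and contact force between cup and the arm below 0.1 N and contact force between cup and the fingers below 0.1 N and linear speed of cup below 0.1 m/s and velocity of joint lid between -0.05 and 0.05 rad/s and contact force between lid and cup below 0.05 N); the arm keeps its last pose, push and grip.
It fails at once if the lid was raised (over 0.12 rad) while the copper cup was not at the hook (value of joint lid above 0.12 rad and distance between cup_loop and hook_seat above 0.08 m).
It fails at once if a bystander (white cup, jar, bowl, can, oil bottle, plate or spoon) was moved more than 30 mm (distance of any of white_cup, jar, bowl, can, oil, plate, spoon from where it was at the start of the episode above 0.03 m).
It also fails if it takes over 69 s, if anything falls off the work surface, if the arm or the gripper's body presses on something with over 40 N, if the wrist force passes 120 N, or if a joint passes its speed limit or range.

### The arm

A 6-joint arm with a two-finger parallel gripper is mounted at the origin on the work surface. World frame = base frame: x ahead of the robot, y to its left, z up, the work surface at z = 0. Lengths are in m, angles in rad, forces in N, time in s.
With the tool pointing down it reaches from about 0.25 to 0.775 m from the base axis. Payload 4 kg.
Tool frame: the origin (TCP) lies between the finger pads; the fingertips stand 14 mm ahead of it and the grasp point (between the pads) lies 5 mm behind it (robot.nose_length is the distance from the TCP to the fingertips, in m); z points along the fingers, y is the direction in which the jaws open and shut (so a half turn about z gives the same grasp; the last joint's range is limited). The gripper opens to 94 mm and grips with 3 to 60 N. Pads are 16 mm wide; open, the fingers measure 119 mm over their backs; the gripper's body (75 mm by 177 mm) begins 78 mm behind the grasp point.
Start: joints at [1.175, 0.087, 1.371, -0, 1.684, -0.103], TCP at [0.159, 0.527, 0.22] pointing down, gripper open.
Joint ranges: [-3.1, 3.1], [-0.76, 2.03], [0.27, 2.55], [-1.08, 4.22], [0.17, 2.65], [-2.57, 2.57]. Speed limits (rad/s): [2.79, 2.79, 3.14, 3.14, 3.14, 3.14].

### API

Orientations are given as [roll, pitch, yaw] about the fixed x, y, z axes, in that order (R = Rz(yaw) Ry(pitch) Rx(roll)).
In Python, from bench import robot, eyes, finder gives the robot as it stands.
- The arm moves only by the tool play_rows, never from a script. Its argument "rows" is a list of rows, each an object with "linear": the shift along the tool's x, y, z in cm, a list of three; "spin": the turn about the tool's z in degrees. A call has 1 to 12 rows; each row shifts and turns the commanded pose from where the row before left it, along the tool's axes as they then stand; what a row does not reach is not made up. A row lasts 1/12 s, in which the tool goes at most 41.7 mm and 7.16 degrees, less where a joint would pass 70% of its speed; a pose out of reach is approached as far as the arm can. A call with a gripper value outside its range is refused whole. "claw" is the finger opening in cm, from 0 to 9.4, set as the call begins (left out, the last holds). The fingers move at their own pace and stop on an object; the grip force is fixed at half the most. Time passes only in rows, so rows that do not move let the fingers close. It gives the time, the measured TCP pose, the force and the opening at its end, in the units of the state.
- robot.get_obs(): the state, without advancing time (a new reading comes with each control period).
- eyes.snapshot(name): name is "scene" or "top" or "wrist"; returns a dict with "frame" (384x512x3 uint8, red, green, blue), "fx", "fy", "cx", "cy" (pixels), "rvec" (rotation vector, rad) and "tvec" (3), from world to camera coordinates, as OpenCV has them; the wrist camera has in their place "mount" (4x4, takes a point from camera to tool coordinates, whose origin is the TCP and whose axes are the flange's). Camera axes: x right, y down, z forward; pixel columns grow to the right and rows downward; lengths in m; the calibration is good to about 2 mm. The wrist camera is an equidistant fisheye: a pixel r from the principal point sees the ray r / f radians off the axis. A picture is of the moment at which its call begins: read the wrist's pose just before it. There is no depth.
- robot.close_job(): hands the job in, once; it reports no verdict.
Trained networks look in a picture, given as the dict that the camera call returned (one of the last four; its "shot" number tells which), for a name from the list of things; names that differ only in an ending like _2 or _b are one class to them, and where a whole thing is asked for, a point or a joint stands for the part that bears it (a point fixed in the world has none). Each returns a list of dicts, best first, with "conf" (0 to 1); they miss things now and then, are a little off and sometimes report something else, mostly with a low value. They report only what shows in the picture. A call takes as long as a camera call. They do not tell look-alikes from the thing itself.
- finder.silhouettes(picture, name): "pixels" (384x512 bool, what is visible of it) and "box" ([centre column, centre row, width, height] in pixels, round what is visible of it).
The state is a dict: "time": time; "joint_positions": joint angles; "qvel": joint speeds; "joint_torque": joint torques, N m; "tool_pos": TCP position; "ee_rot": TCP orientation; "wrist_force": force on the tool from outside, world axes, zero at the start; "wrist_torque": the same for the moment, N m; "width": finger opening in m.
Only numpy, scipy, OpenCV 4.12 (cv2) and the standard library are available. Lean on these libraries where they do the work, as an engineer would, in place of code of your own. Each camera call takes 0.05 s, during which the arm holds its last target. There are 200 camera calls.

## Working session

There is one attempt and no reset: what is moved stays moved. The work goes in short steps, Python scripts to look and compute and a tool call to move; the robot and the scene stay as the last step left them, time stands still between calls to the robot, and variables do not carry over. Pictures are saved under pics/ and viewed, about 8 in all and at most 12, crops included, and the job is handed in when it is done.

Besides the shell and the picture viewer there is one more tool, called after "Request:" as a command line: name --argument value ..., lists and objects as JSON in quotes. play_rows: Moves the arm, as the interface text tells. Its arguments: {"type":"object","properties":{"rows":{"type":"array"},"claw":{"type":"number"}},"required":["rows"]}

```bash
ls; mkdir -p pics; cat > h.py <<'E'
import numpy as np, cv2
from scipy.spatial.transform import Rotation as Rn
from bench import robot, eyes, finder
def save(p,n): cv2.imwrite('pics/'+n+'.png',p['frame'][:,:,::-1])
def cam(p):
    K=np.array([[p['fx'],0,p['cx']],[0,p['fy'],p['cy']],[0,0,1.]])
    R=cv2.Rodrigues(np.array(p['rvec'],float))[0]; t=np.array(p['tvec'],float).ravel(); return K,R,t
def ray(p,u,v):
    K,R,t=cam(p); return -R.T@t, R.T@np.linalg.inv(K)@np.array([u,v,1.])
def onz(p,u,v,z):
    c,d=ray(p,u,v); return c+d*(z-c[2])/d[2]
def proj(p,X):
    K,R,t=cam(p); x=(K@(R@np.atleast_2d(X).T+t[:,None])).T; return x[:,:2]/x[:,2:]
E
python3 - <<'E'
from h import *
s=eyes.snapshot('scene');t=eyes.snapshot('top')
im=np.hstack([s['frame'],t['frame']])
save(s,'s0');save(t,'t0')
for p in (s,t):
    print('cam',-cam(p)[1].T@cam(p)[2])
    for n in ['cup','stand','bin','lid_handle','white_cup']:
        print(n,[(round(float(d['conf']),2),np.round(d['box']).tolist()) for d in finder.silhouettes(p,n)])
print(robot.get_obs()['tool_pos'],robot.get_obs()['ee_rot'])
E
```

```text
pics
cam [ 0.97393406 -0.54012475  1.14825872]
cup [(0.93, [304.0, 161.0, 29.0, 34.0]), (0.93, [269.0, 214.0, 31.0, 56.0]), (0.91, [219.0, 194.0, 31.0, 27.0]), (0.41, [303.0, 156.0, 91.0, 69.0])]
stand [(0.95, [112.0, 231.0, 77.0, 83.0]), (0.92, [203.0, 255.0, 61.0, 88.0]), (0.84, [232.0, 338.0, 59.0, 92.0])]
bin [(0.69, [301.0, 165.0, 91.0, 93.0]), (0.23, [305.0, 160.0, 30.0, 32.0])]
lid_handle [(0.6, [304.0, 158.0, 87.0, 68.0]), (0.33, [302.0, 160.0, 26.0, 31.0])]
white_cup [(0.81, [279.0, 298.0, 27.0, 35.0])]
cam [0.17591362 0.02857145 1.89215549]
cup [(0.81, [266.0, 228.0, 20.0, 26.0]), (0.67, [209.0, 185.0, 30.0, 18.0]), (0.66, [252.0, 187.0, 27.0, 34.0]), (0.47, [380.0, 170.0, 22.0, 22.0])]
stand [(0.85, [338.0, 131.0, 30.0, 32.0]), (0.8, [349.0, 251.0, 40.0, 42.0]), (0.67, [378.0, 167.0, 23.0, 23.0]), (0.64, [312.0, 184.0, 27.0, 31.0])]
bin [(0.87, [196.0, 197.0, 66.0, 68.0])]
lid_handle [(0.58, [198.0, 198.0, 70.0, 57.0]), (0.46, [249.0, 138.0, 26.0, 20.0])]
white_cup [(0.7, [296.0, 141.0, 16.0, 22.0])]
[0.15875611 0.52661789 0.21952587] [ 3.14144742e+00 -9.38108879e-06  2.84879549e+00]
```

View pics/s0.png

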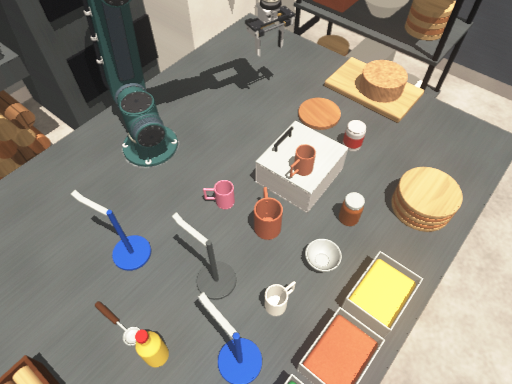

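View pics/t0.png

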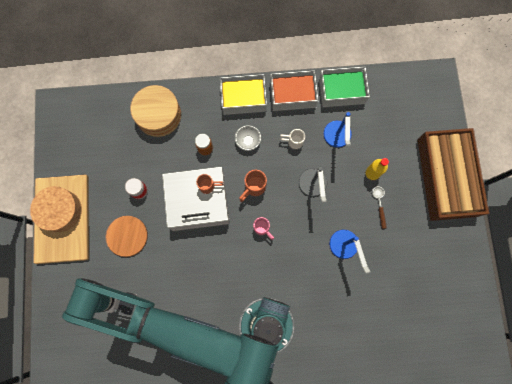

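The scene shows the wanted copper cup on the bin at scene (304,161) / top (205,184), and the grey stand at scene (205,255) / top (315,184). The others (larger copper cup, pink cup, blue stands) are decoys. I'll enlarge these areas to measure.

```bash
python3 - <<'E'
from h import *
s=cv2.imread('pics/s0.png');t=cv2.imread('pics/t0.png')
def c(im,x,y,w,h,k): 
    o=cv2.resize(im[y:y+h,x:x+w],None,fx=k,fy=k,interpolation=cv2.INTER_CUBIC)
    for i in range(0,w,10): cv2.line(o,(i*k,0),(i*k,6),(0,255,0),1); cv2.putText(o,str(x+i),(i*k,15),0,.3,(0,255,255),1) if i%20==0 else 0
    for i in range(0,h,10): cv2.line(o,(0,i*k),(6,i*k),(0,255,0),1); cv2.putText(o,str(y+i),(8,i*k+4),0,.3,(0,255,255),1) if i%20==0 else 0
    return o
a=np.hstack([c(s,250,115,100,100,4),c(s,165,205,100,100,4)])
b=np.hstack([c(t,158,160,80,75,5),c(t,280,140,80,75,5)])
cv2.imwrite('pics/c1.png',np.vstack([a,b])[:, :800])
E
```

```text
(no output)
```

View pics/c1.png

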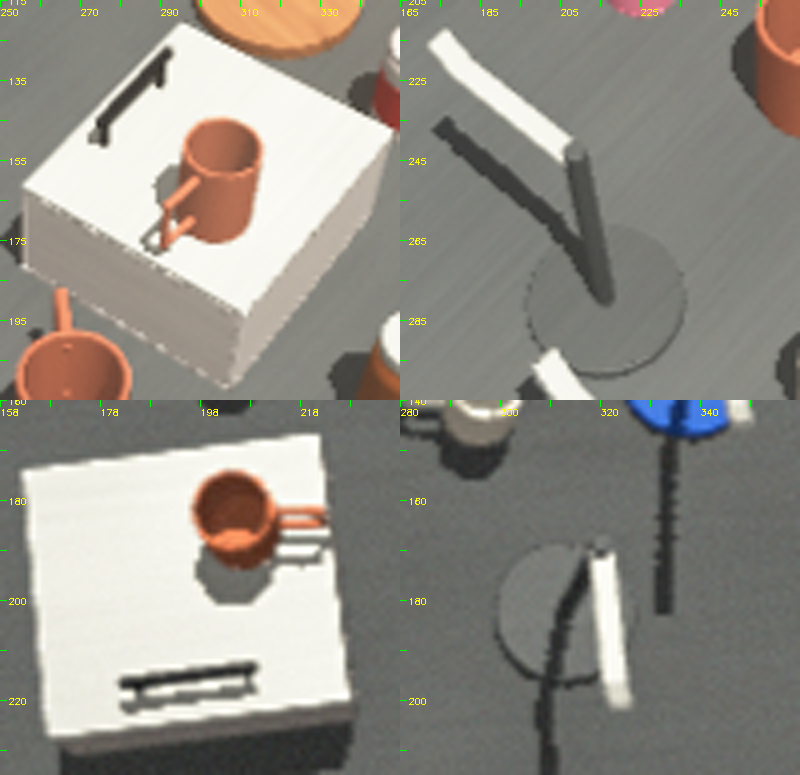

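```bash
cat > fit.py <<'E'
from h import *
from scipy.optimize import least_squares
s=eyes.snapshot('scene');t=eyes.snapshot('top')
def fit(name,obs,x0):
    def tr(q,P): 
        c,n=np.cos(q[2]),np.sin(q[2]); return np.array([q[0]+c*P[0]-n*P[1],q[1]+n*P[0]+c*P[1],P[2]])
    f=lambda q: np.concatenate([proj(p,tr(q,P))[0]-uv for p,P,uv in obs])
    r=least_squares(f,x0,loss='soft_l1'); print(name,np.round(r.x,4),'\n',np.round(f(r.x).reshape(-1,2),1).tolist()); return r.x
z=.1185
L=[(.11,.12,z),(-.11,.12,z),(-.11,-.12,z),(.11,-.12,z)]
fl=(-.11,.12,z);br=(.11,-.12,z);fr=(-.11,-.12,z);bl=(.11,.12,z)
# scene: back corner 295.7,121 = front-left
b=fit('bin',[(s,fl,(295.7,121.2)),(s,fr,(255.5,161.2)),(s,br,(311.2,193.7)),(s,bl,(348,148)),
 (t,bl,(162.4,174.4)),(t,br,(222,166.8)),(t,fr,(228.4,220)),(t,fl,(167.4,227.6))],[.45,.25,0])
c=fit('cup',[(s,(0,0,.2035),(305.5,151.7)),(t,(0,0,.2035),(204.8,181.4)),
 (s,(0,.07,.1945),(292,166)),(s,(0,.07,.1405),(291.3,176)),(t,(0,.07,.1905),(222.6,183.3))],[.45,.2,-1.6])
h=fit('stand',[(s,(.07,0,.247),(209.25,242.5)),(t,(.07,0,.247),(320,169.6)),(s,(-.055,0,.255),(175,215.5)),(t,(-.055,0,.255),(323.8,200.6)),
 (s,(.07,0,.012),(216.5,280)),(t,(.07,0,.012),(312.5,182.5))],[.45,-.1,0])
for n in ['bowl','white_cup','jar','plate']:
  for d in finder.silhouettes(t,n)[:1]: print(n,onz(t,*d['box'][:2],.05).round(3))
E
python3 fit.py
```

```text
bin [0.5294 0.2435 0.0468] 
 [[-1.1, -0.9], [-0.6, -0.0], [-0.6, -0.4], [0.1, -0.5], [0.3, -1.3], [-0.2, -0.9], [-0.5, -0.5], [0.0, -0.6]]
cup [ 0.5673  0.1963 -3.1822] 
 [[0.2, -0.6], [-0.9, -0.1], [-0.6, -0.1], [-1.1, 0.7], [-0.2, -2.0]]
stand [ 0.5042 -0.2448 -0.0043] 
 [[-0.3, 0.1], [0.1, -1.7], [-0.7, -1.2], [0.1, -0.3], [0.0, -0.6], [-0.1, -1.0]]
bowl [0.771 0.009 0.05 ]
white_cup [ 0.748 -0.175  0.05 ]
jar [ 0.547 -0.243  0.05 ]
plate [0.395 0.535 0.05 ]
```

The crops give bin corners, cup rim and hook points in both views, with residuals of about 1 px, mostly from the half-pixel resize offset. I'll correct that and work out the first move.

```bash
sed -i 's/\[0\]-uv for/[0]-np.array(uv)+.4 for/' fit.py; cat >> h.py <<'E'
def tool():
    o=robot.get_obs(); return np.array(o['tool_pos']),Rn.from_euler('xyz',o['ee_rot']).as_matrix(),o
def to(x,y,z):
    p,R,o=tool(); print('lin cm',np.round(100*R.T@(np.array([x,y,z])-p),2),'yaw',o['ee_rot'][2],'w',o['width'],'F',np.round(o['wrist_force'],1))
def wproj(p,pose,X):
    T,R=pose; M=np.array(p['mount']); C=(np.atleast_2d(X)-T)@R; C=(C-M[:3,3])@M[:3,:3]
    th=np.arctan2(np.hypot(C[:,0],C[:,1]),C[:,2]); ph=np.arctan2(C[:,1],C[:,0])
    return np.c_[p['cx']+p['fx']*th*np.cos(ph),p['cy']+p['fy']*th*np.sin(ph)]
E
python3 - <<'E'
exec(open('fit.py').read())
to(.567,.196,.30)
E
```

```text
bin [0.5289 0.2444 0.0465] 
 [[-0.6, -0.7], [-0.1, 0.1], [-0.1, -0.3], [0.5, -0.3], [0.5, -0.7], [-0.0, -0.4], [-0.3, 0.0], [0.2, -0.0]]
cup [ 0.567   0.1971 -3.2022] 
 [[0.6, -0.3], [-0.7, 0.3], [-0.5, -0.1], [-1.0, 0.7], [0.0, -1.2]]
stand [ 0.5034 -0.2443 -0.0036] 
 [[0.0, 0.1], [0.4, -1.1], [-0.3, -1.1], [0.4, 0.3], [0.4, -0.5], [0.2, -0.4]]
bowl [0.779 0.008 0.05 ]
white_cup [ 0.754 -0.194  0.05 ]
jar [0.768 0.198 0.05 ]
plate [0.395 0.533 0.05 ]
lin cm [-48.63 -19.87  -8.05] yaw 2.8487841356593595 w 0.09369432549444218 F [-0.5  0.2 -0.4]
```

Request:
play_rows --rows '[{"linear": [0, 0, -0.8], "spin": 6.65}, {"linear": [0, 0, -0.8], "spin": 6.65}, {"linear": [0, 0, -0.8], "spin": 6.65}, {"linear": [0, 0, -0.8], "spin": 6.65}, {"linear": [0, 0, -0.8], "spin": 6.65}, {"linear": [0, 0, -0.8], "spin": 6.65}, {"linear": [0, 0, -0.8], "spin": 6.65}, {"linear": [0, 0, -0.8], "spin": 6.65}, {"linear": [0, 0, -0.8], "spin": 6.65}, {"linear": [0, 0, -0.8], "spin": 6.65}, {"linear": [0, 0, 0], "spin": 6.65}, {"linear": [0, 0, 0], "spin": 0}]' --claw 9.4

```text
time: 2.2
tool_pos: [0.1589, 0.5268, 0.3003]
ee_rot: [3.141, -0.002, 1.57]
wrist_force: [0.2, 0.9, 0.2]
width: 0.094
```

```bash
python3 -c "
from h import *
to(.52,.196,.32)"
```

```text
lin cm [-33.06  36.13  -1.99] yaw 1.5702470902286962 w 0.0940425073791085 F [0.2 0.9 0.2]
```

Request:
play_rows --rows '[{"linear": [-2.7, 3, -0.2], "spin": 0}, {"linear": [-2.7, 3, -0.2], "spin": 0}, {"linear": [-2.7, 3, -0.2], "spin": 0}, {"linear": [-2.7, 3, -0.2], "spin": 0}, {"linear": [-2.7, 3, -0.2], "spin": 0}, {"linear": [-2.7, 3, -0.2], "spin": 0}, {"linear": [-2.7, 3, -0.2], "spin": 0}, {"linear": [-2.7, 3, -0.2], "spin": 0}, {"linear": [-2.7, 3, -0.2], "spin": 0}, {"linear": [-2.7, 3, -0.2], "spin": 0}, {"linear": [-2.7, 3, 0], "spin": 0}, {"linear": [-2.7, 3, 0], "spin": 0}]'

```text
time: 3.2
tool_pos: [0.5203, 0.2014, 0.3194]
ee_rot: [3.142, -0.0, 1.575]
wrist_force: [0.7, 0.2, 0.3]
width: 0.0938
```

Request:
play_rows --rows '[{"linear": [0, 0, 0], "spin": 0}, {"linear": [0, 0, 0], "spin": 0}, {"linear": [0, 0, 0], "spin": 0}]'

```text
time: 3.45
tool_pos: [0.5189, 0.2032, 0.319]
ee_rot: [-3.14, -0.0, 1.573]
wrist_force: [-0.6, -0.9, -0.6]
width: 0.0942
```

```bash
python3 - <<'E'
from h import *
to(.567,.197,.178)
P=tool()[:2]; w=eyes.snapshot('wrist'); print(P[0],w['fx'],w['cx'],np.round(w['mount'],3))
for n in ['cup','lid_handle']:
    print(n,[(round(float(d['conf']),2),np.round(d['box'],1).tolist()) for d in finder.silhouettes(w,n)])
im=w['frame'][:,:,::-1].copy(); cv2.imwrite('pics/w1raw.png',im); im=cv2.resize(im,None,fx=1.5,fy=1.5)
a=np.linspace(0,6.28,40)
def draw(X,c):
    for u in wproj(w,P,X): 
        if np.isfinite(u).all(): cv2.circle(im,tuple(int(v) for v in (u+.5)*1.5-.5),1,c,-1)
draw(np.c_[.567+.032*np.cos(a),.197+.032*np.sin(a),a*0+.2035],(0,255,0))
y=-3.2022; d=np.array([-np.sin(y),np.cos(y)]); 
draw([[*(np.array([.567,.197])+d*k),.1905] for k in np.linspace(.032,.07,10)],(255,0,0))
c,s=np.cos(.0465),np.sin(.0465)
rect=lambda x,yy,z:[.5289+c*x-s*yy,.2444+s*x+c*yy,z]
draw([rect(x,yy,.1185) for x in(-.11,.11) for yy in np.linspace(-.12,.12,40)],(0,0,255))
draw([rect(-.08,yy,.1535) for yy in np.linspace(-.05,.05,20)],(255,255,0))
cv2.imwrite('pics/w1.png',im)
E
```

```text
lin cm [-0.63  4.83 14.09] yaw 1.57347033593849 w 0.094219024863029 F [-0.6 -0.9 -0.6]
[0.51889167 0.20316414 0.31898004] 297.3186396354542 255.77266181671084 [[ 0.    -0.964 -0.266  0.077]
 [ 1.     0.    -0.001  0.   ]
 [ 0.001 -0.266  0.964 -0.165]
 [ 0.     0.     0.     1.   ]]
cup [(0.87, [284.5, 285.8, 74.8, 92.0]), (0.7, [185.6, 272.9, 43.9, 30.1]), (0.61, [302.6, 205.8, 66.3, 100.6])]
lid_handle []
```

View pics/w1.png

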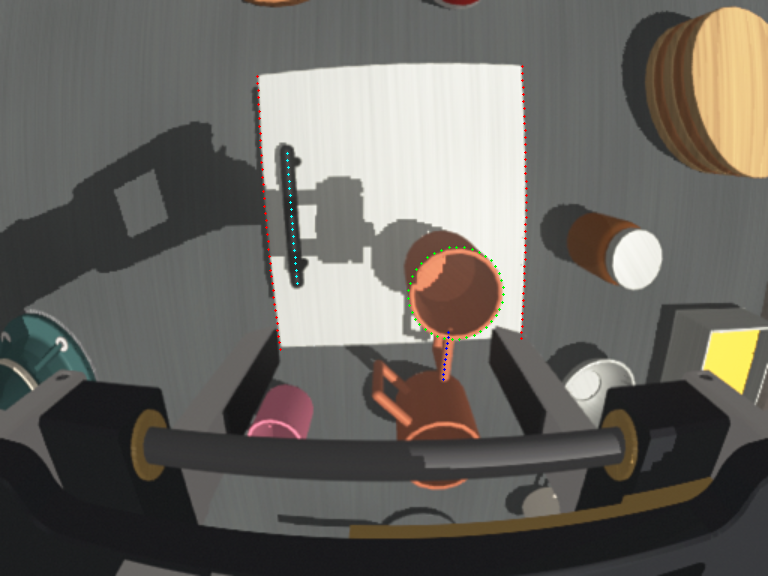

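The overlay of my fitted model matches the bin, handle bar and cup rim (centre ~(456,294)) within 1–2 px; the cup handle at ~(445,360) needs a yaw refinement.

```bash
python3 - <<'E'
from h import *
P=tool()[:2]; w=eyes.snapshot('wrist'); f=w['frame'].astype(int)
for r in range(226,248,3):
    row=f[r,280:312]; m=np.where((row[:,0]-row[:,2]>50))[0]+280; print(r,m.min() if len(m) else 0,m.max() if len(m) else 0,m.mean() if len(m) else 0)
for yw in (-3.28,-3.24,-3.2,-3.16,-3.12,-3.08):
    d=np.array([-np.sin(yw),np.cos(yw)]); u=wproj(w,P,[[*(np.array([.567,.197])+d*k),.1905] for k in (.034,.045,.055,.065)]); print(yw,np.round(u,1).tolist())
E
```

```text
226 290 310 300.0
229 289 302 295.5
232 289 302 295.5
235 294 301 297.5
238 294 301 297.5
241 294 300 297.0
244 293 300 296.5
247 293 300 296.5
-3.28 [[296.7, 223.7], [294.8, 233.0], [293.0, 241.2], [291.3, 249.3]]
-3.24 [[297.9, 223.8], [296.4, 233.1], [295.0, 241.4], [293.6, 249.5]]
-3.2 [[299.1, 223.9], [298.0, 233.2], [297.0, 241.5], [295.9, 249.6]]
-3.16 [[300.4, 223.9], [299.6, 233.3], [298.9, 241.6], [298.2, 249.7]]
-3.12 [[301.6, 223.9], [301.3, 233.3], [300.9, 241.5], [300.5, 249.6]]
-3.08 [[302.9, 223.8], [302.9, 233.2], [302.9, 241.4], [302.8, 249.5]]
```

Request:
play_rows --rows '[{"linear": [-0.05, 0.5, 1.0], "spin": 0}, {"linear": [-0.05, 0.5, 1.0], "spin": 0}, {"linear": [-0.05, 0.5, 1.0], "spin": 0}, {"linear": [-0.05, 0.5, 1.0], "spin": 0}, {"linear": [-0.05, 0.5, 1.0], "spin": 0}, {"linear": [-0.05, 0.5, 1.0], "spin": 0}, {"linear": [-0.05, 0.5, 1.0], "spin": 0}, {"linear": [-0.05, 0.5, 1.0], "spin": 0}, {"linear": [-0.05, 0.5, 0], "spin": 0}, {"linear": [-0.1, 0.3, 0], "spin": 0}, {"linear": [0, 0, 0], "spin": 0}, {"linear": [0, 0, 0], "spin": 0}]'

```text
time: 4.65
tool_pos: [0.5677, 0.1976, 0.2404]
ee_rot: [3.14, -0.0, 1.572]
wrist_force: [-0.6, 0.1, -0.4]
width: 0.0938
```

```bash
python3 -c "
from h import *
to(.567,.197,.178)"
```

```text
lin cm [-0.06 -0.08  6.24] yaw 1.5718644509811144 w 0.0938037865171461 F [-0.6  0.1 -0.4]
```

Request:
play_rows --rows '[{"linear": [0, 0, 1.2], "spin": 0}, {"linear": [0, 0, 1.2], "spin": 0}, {"linear": [0, 0, 1.2], "spin": 0}, {"linear": [0, 0, 1.2], "spin": 0}, {"linear": [0, 0, 1.0], "spin": 0}, {"linear": [-0.05, 0, 0.8], "spin": 0}, {"linear": [0, 0, 0], "spin": 0}, {"linear": [0, 0, 0], "spin": 0}]'

```text
time: 5.32
tool_pos: [0.5669, 0.197, 0.1726]
ee_rot: [-3.14, 0.0, 1.572]
wrist_force: [-0.4, 0.1, 0.2]
width: 0.0938
```

Request:
play_rows --rows '[{"linear": [0, 0, 0], "spin": 0}, {"linear": [0, 0, 0], "spin": 0}, {"linear": [0, 0, 0], "spin": 0}, {"linear": [0, 0, 0], "spin": 0}, {"linear": [0, 0, 0], "spin": 0}, {"linear": [0, 0, 0], "spin": 0}, {"linear": [0, 0, 0], "spin": 0}, {"linear": [0, 0, 0], "spin": 0}]' --claw 5

```text
time: 5.98
tool_pos: [0.5673, 0.1972, 0.174]
ee_rot: [3.141, -0.0, 1.572]
wrist_force: [-0.1, -1.1, 1.3]
width: 0.0631
```

Request:
play_rows --rows '[{"linear": [0, 0, -0.5], "spin": 0}, {"linear": [0, 0, -1.0], "spin": 0}, {"linear": [0, 0, -1.5], "spin": 0}, {"linear": [0, 0, -1.5], "spin": 0}, {"linear": [0, 0, -1.5], "spin": 0}, {"linear": [0, 0, -1.5], "spin": -1.1}, {"linear": [0, 0, -1.5], "spin": -1.1}, {"linear": [0, 0, -1.5], "spin": -1.1}, {"linear": [0, 0, -1.0], "spin": 0}, {"linear": [0, 0, -0.5], "spin": 0}, {"linear": [0, 0, 0], "spin": 0}, {"linear": [0, 0, 0], "spin": 0}]'

```text
time: 6.98
tool_pos: [0.5671, 0.1971, 0.2932]
ee_rot: [-3.141, 0.0, 1.629]
wrist_force: [0.3, -0.9, -2.2]
width: 0.0631
```

```bash
python3 -c "
from h import *
to(.38,-.197,.293)"
```

```text
lin cm [-3.825e+01 -2.099e+01  3.000e-02] yaw 1.6294077462654069 w 0.06306577645802408 F [ 0.3 -0.9 -2.2]
```

Request:
play_rows --rows '[{"linear": [-0.6, -0.5, 0], "spin": 0}, {"linear": [-1.2, -1.0, 0], "spin": 0}, {"linear": [-2.4, -1.5, 0], "spin": 0}, {"linear": [-3, -1.8, 0], "spin": 0}, {"linear": [-3, -1.8, 0], "spin": 0}, {"linear": [-3, -1.8, 0], "spin": 0}, {"linear": [-3, -1.8, 0], "spin": 0}, {"linear": [-3, -1.8, 0], "spin": 0}, {"linear": [-3, -1.8, 0], "spin": 0}, {"linear": [-3, -1.8, 0], "spin": 0}, {"linear": [-3, -1.8, 0], "spin": 0}, {"linear": [-3, -1.8, 0], "spin": 0}]'

```text
time: 7.98
tool_pos: [0.3919, -0.1267, 0.2924]
ee_rot: [-3.14, -0.001, 1.63]
wrist_force: [0.7, -0.6, -2.0]
width: 0.0626
```

Request:
play_rows --rows '[{"linear": [-2.5, -1, 0], "spin": 0}, {"linear": [-2, -0.8, 0], "spin": 0}, {"linear": [-1.5, 0, 0], "spin": 0}, {"linear": [-1, 0, 0], "spin": 0}, {"linear": [0, 0, 0], "spin": 0}, {"linear": [0, 0, 0], "spin": 0}, {"linear": [0, 0, 0], "spin": 0}, {"linear": [0, 0, 0], "spin": 0}, {"linear": [0, 0, 0], "spin": 0}]'

```text
time: 8.73
tool_pos: [0.3802, -0.1957, 0.2935]
ee_rot: [3.141, -0.0, 1.631]
wrist_force: [-0.4, -0.2, -0.9]
width: 0.0629
```

```bash
cat > ov.py <<'E'
from h import *
import sys
P=tool()[:2]; T,R=P; w=eyes.snapshot('wrist'); s=eyes.snapshot('scene')
H=np.array([float(sys.argv[2]),float(sys.argv[3])]); hz=.235
hook=[]
for e in (-.008,.008):
    for x in np.linspace(-.035,.07,25): hook.append([H[0]+x,H[1]+e,hz+.003])
    for k in np.linspace(0,1,6): hook.append([H[0]-.035-.02*k,H[1]+e,hz+.003+.018*k])
yc=float(sys.argv[4]); d=np.array([-np.sin(yc),np.cos(yc)]); b=T[2]-.055
loop=[[*(T[:2]+d*r),b+z] for r,z in [(k,.072) for k in np.linspace(.032,.066,8)]+[(.066,z) for z in np.linspace(.022,.072,8)]+[(k,.022) for k in np.linspace(.032,.066,8)]]
a=np.linspace(0,6.28,50); rim=np.c_[T[0]+.032*np.cos(a),T[1]+.032*np.sin(a),a*0+b+.085]
def mk(p,f,x0,y0,ww,hh,k):
    im=cv2.resize(p['frame'][y0:y0+hh,x0:x0+ww,::-1],None,fx=k,fy=k,interpolation=cv2.INTER_CUBIC)
    for X,c in ((hook,(0,255,0)),(loop,(255,0,0)),(rim,(255,255,0))):
        for u in f(X):
            q=((u-[x0,y0]+.5)*k-.5)
            if np.isfinite(q).all() and abs(q).max()<3000: cv2.circle(im,tuple(int(round(v)) for v in q),1,c,-1)
    return im
A=mk(w,lambda X:wproj(w,P,X),156,200,200,184,3) if len(sys.argv)<6 else mk(w,lambda X:wproj(w,P,X),0,0,512,384,1)
c=proj(s,[*H,hz])[0].astype(int)-[60,60]
B=mk(s,lambda X:proj(s,X),max(c[0],0),max(c[1],0),130,130,4)
h=max(A.shape[0],B.shape[0]); pad=lambda i:cv2.copyMakeBorder(i,0,h-i.shape[0],0,0,0)
o=np.hstack([pad(A),pad(B)]); k=min(1,800/o.shape[1]); cv2.imwrite('pics/'+sys.argv[1]+'.png',o if len(sys.argv)>6 else cv2.resize(o,None,fx=k,fy=k,interpolation=cv2.INTER_AREA))
np.savez('pics/'+sys.argv[1]+'.npz',f=w['frame'])
to(float(sys.argv[2]),T[1],.252)
E
python3 ov.py w2 .5034 -.2443 -3.145 full
```

```text
lin cm [-0.72 12.3   4.16] yaw 1.6309821361359937 w 0.06298366020156385 F [ 0.5  0.5 -1.6]
```

View pics/w2.png

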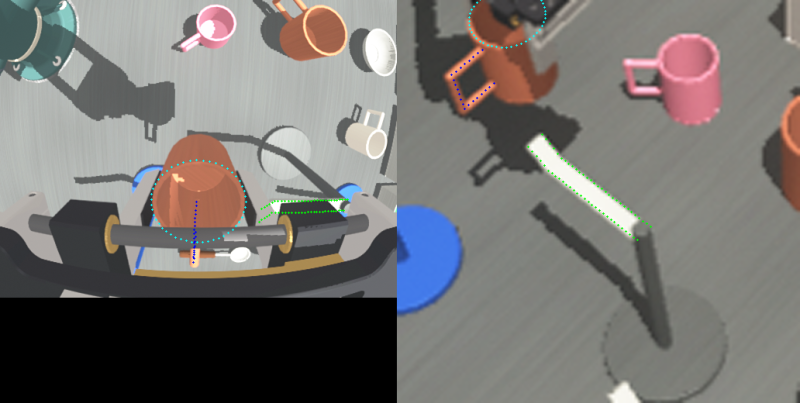

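Overlays agree in both views: the hook arm at wrist (262–346, 203–212), and the held cup's loop on its model. Lowering and then threading.

Request:
play_rows --rows '[{"linear": [-0.16, 0, 0.6], "spin": 0}, {"linear": [0, 0, 1], "spin": 0}, {"linear": [0, 0, 1], "spin": 0}, {"linear": [0, 0, 1], "spin": 0}, {"linear": [0, 0, 0.5], "spin": 0}, {"linear": [0, 0, 0], "spin": 0}, {"linear": [-0.06, 1, 0], "spin": 0}, {"linear": [-0.06, 1, 0], "spin": 0}, {"linear": [-0.06, 1, 0], "spin": 0}, {"linear": [-0.06, 1, 0], "spin": 0}, {"linear": [0, 0, 0], "spin": 0}, {"linear": [0, 0, 0], "spin": 0}]'

```text
time: 9.83
tool_pos: [0.4209, -0.1981, 0.2523]
ee_rot: [-3.141, -0.0, 1.631]
wrist_force: [0.1, -0.3, -1.6]
width: 0.0625
```

```bash
python3 ov.py w3 .5034 -.2443 -3.145
```

```text
lin cm [-0.49  8.3   0.04] yaw 1.629997805741679 w 0.06276377958311864 F [ 0.2  0.  -1. ]
```

View pics/w3.png

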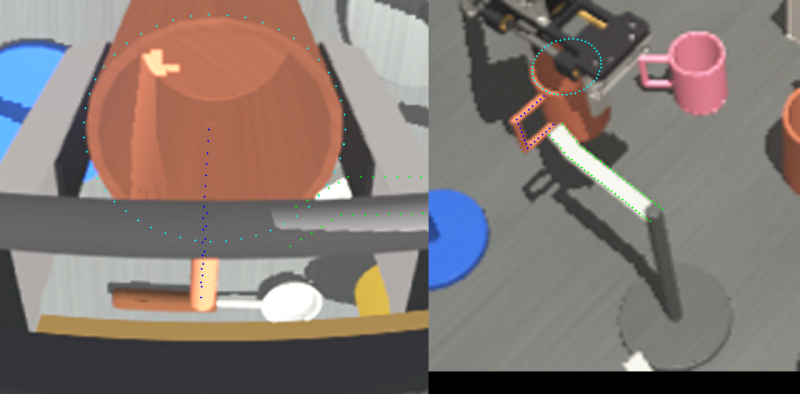

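The loop (scene ~(533,122) in this crop) is aligned just ahead of the hook tip. Advancing.

Request:
play_rows --rows '[{"linear": [-0.05, 0.8, 0], "spin": 0}, {"linear": [-0.05, 0.8, 0], "spin": 0}, {"linear": [-0.04, 0.8, 0], "spin": 0}, {"linear": [-0.04, 0.8, 0], "spin": 0}, {"linear": [-0.04, 0.8, 0], "spin": 0}, {"linear": [-0.04, 0.8, 0], "spin": 0}, {"linear": [-0.04, 0.8, 0], "spin": 0}, {"linear": [-0.04, 0.8, 0], "spin": 0}, {"linear": [-0.04, 0.8, 0], "spin": 0}, {"linear": [-0.04, 0.6, 0], "spin": 0}, {"linear": [0, 0, 0], "spin": 0}, {"linear": [0, 0, 0], "spin": 0}]'

```text
time: 10.93
tool_pos: [0.4985, -0.1978, 0.2522]
ee_rot: [-3.141, -0.0, 1.63]
wrist_force: [-0.4, 0.5, -1.6]
width: 0.063
```

```bash
python3 ov.py w4 .5034 -.2443 -3.145
```

```text
lin cm [-0.03  0.53  0.05] yaw 1.629566176779237 w 0.06275701699227974 F [ 0.2  0.5 -1.1]
```

View pics/w4.png

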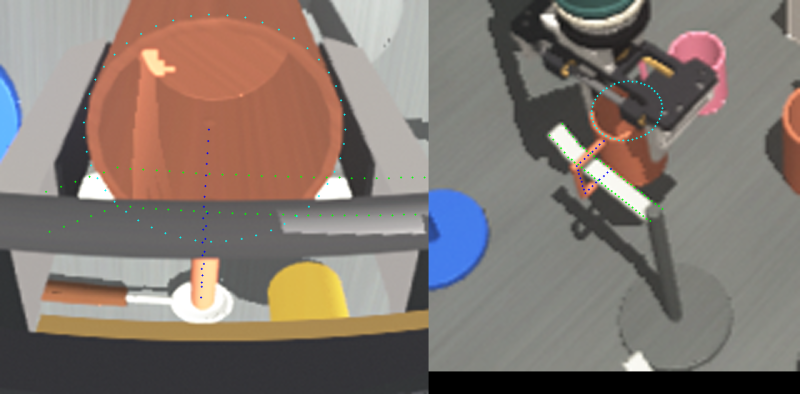

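The hook arm now passes through the handle loop. Lowering until contact.

Request:
play_rows --rows '[{"linear": [0, 0, 0.4], "spin": 0}, {"linear": [0, 0, 0.5], "spin": 0}, {"linear": [0, 0, 0.5], "spin": 0}, {"linear": [0, 0, 0.5], "spin": 0}, {"linear": [0, 0, 0.3], "spin": 0}, {"linear": [0, 0, 0.1], "spin": 0}, {"linear": [0, 0, 0.1], "spin": 0}, {"linear": [0, 0, 0], "spin": 0}, {"linear": [0, 0, 0], "spin": 0}]'

```text
time: 11.78
tool_pos: [0.4984, -0.1979, 0.2286]
ee_rot: [3.141, 0.0, 1.63]
wrist_force: [-0.8, 0.0, -2.3]
width: 0.0631
```

Request:
play_rows --rows '[{"linear": [0, 0, 0.1], "spin": 0}, {"linear": [0, 0, 0], "spin": 0}, {"linear": [0, 0, 0.1], "spin": 0}, {"linear": [0, 0, 0], "spin": 0}]'

```text
time: 12.12
tool_pos: [0.4983, -0.1978, 0.2263]
ee_rot: [-3.142, -0.0, 1.63]
wrist_force: [0.5, 0.3, -0.8]
width: 0.0629
```

Request:
play_rows --rows '[{"linear": [0, 0, 0.1], "spin": 0}, {"linear": [0, 0, 0], "spin": 0}, {"linear": [0, 0, 0], "spin": 0}]'

```text
time: 12.37
tool_pos: [0.4983, -0.1978, 0.2254]
ee_rot: [3.142, -0.0, 1.63]
wrist_force: [-0.2, -0.1, -1.2]
width: 0.0626
```

Request:
play_rows --rows '[{"linear": [0, 0, 0.1], "spin": 0}, {"linear": [0, 0, 0], "spin": 0}, {"linear": [0, 0, 0], "spin": 0}]'

```text
time: 12.62
tool_pos: [0.4984, -0.1978, 0.2252]
ee_rot: [3.141, 0.0, 1.63]
wrist_force: [-1.3, 1.0, 2.3]
width: 0.0629
```

Request:
play_rows --rows '[{"linear": [0, 0, 0.1], "spin": 0}, {"linear": [0, 0, 0], "spin": 0}, {"linear": [0, 0, 0], "spin": 0}]'

```text
time: 12.87
tool_pos: [0.4984, -0.1978, 0.225]
ee_rot: [3.14, 0.001, 1.63]
wrist_force: [-2.6, 2.6, 5.4]
width: 0.063
```

Contact exactly where expected (TCP z 0.225). Releasing.

Request:
play_rows --rows '[{"linear": [0, 0, -0.1], "spin": 0}, {"linear": [0, 0, 0], "spin": 0}, {"linear": [0, 0, 0], "spin": 0}, {"linear": [0, 0, 0], "spin": 0}, {"linear": [0, 0, 0], "spin": 0}, {"linear": [0, 0, 0], "spin": 0}, {"linear": [0, 0, 0], "spin": 0}, {"linear": [0, 0, 0], "spin": 0}, {"linear": [0, 0, 0], "spin": 0}, {"linear": [0, 0, 0], "spin": 0}, {"linear": [0, 0, 0], "spin": 0}, {"linear": [0, 0, 0], "spin": 0}]' --claw 9.4

```text
time: 13.87
tool_pos: [0.4983, -0.1978, 0.2245]
ee_rot: [3.142, -0.0, 1.63]
wrist_force: [-0.7, -0.2, 1.2]
width: 0.0937
```

Request:
play_rows --rows '[{"linear": [0, 0, 0], "spin": 0}, {"linear": [0, 0, 0], "spin": 0}, {"linear": [0, 0, 0], "spin": 0}, {"linear": [0, 0, 0], "spin": 0}, {"linear": [0, 0, 0], "spin": 0}, {"linear": [0, 0, 0], "spin": 0}, {"linear": [0, 0, 0], "spin": 0}, {"linear": [0, 0, 0], "spin": 0}, {"linear": [0, 0, 0], "spin": 0}, {"linear": [0, 0, 0], "spin": 0}, {"linear": [0, 0, 0], "spin": 0}, {"linear": [0, 0, 0], "spin": 0}]'

```text
time: 14.87
tool_pos: [0.4983, -0.1978, 0.2244]
ee_rot: [3.142, -0.0, 1.63]
wrist_force: [-0.0, -0.4, 0.1]
width: 0.0936
```

```bash
python3 ov.py w5 .5034 -.2443 -3.145
```

```text
lin cm [-0.03  0.51 -2.75] yaw 1.6297107709173078 w 0.09375705243655744 F [ 0.4  0.5 -0.7]
```

View pics/w5.png

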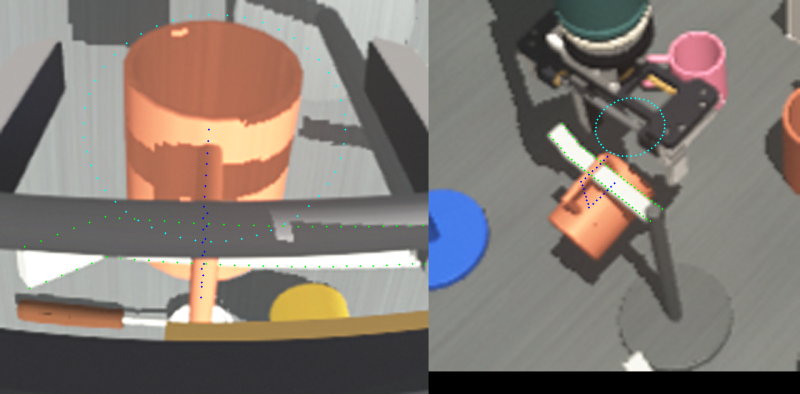

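Released: the cup hangs tilted by its handle on the hook arm (right crop ~(600,205)), with the fingers clear on both sides. Retreating straight up and over to the lid handle.

Request:
play_rows --rows '[{"linear": [0, 0, -0.5], "spin": 0}, {"linear": [0, 0, -1], "spin": 0}, {"linear": [0, 0, -1], "spin": 0}, {"linear": [0, 0, -1], "spin": 0}, {"linear": [0, 0, -1.5], "spin": 0}, {"linear": [0, 0, -1.5], "spin": 0}, {"linear": [0, 0, -1.5], "spin": 0}, {"linear": [0, 0, -1.5], "spin": 0}, {"linear": [0, 0, -1], "spin": 0.7}, {"linear": [0, 0, 0], "spin": 0}, {"linear": [0, 0, 0], "spin": 0}]'

```text
time: 15.88
tool_pos: [0.4986, -0.198, 0.3305]
ee_rot: [3.14, 0.001, 1.617]
wrist_force: [-0.0, 0.5, 0.1]
width: 0.0934
```

```bash
python3 -c "
from h import *
to(.449,.2407,.25)"
```

```text
lin cm [44.06 -2.92  8.  ] yaw 1.6173963059799599 w 0.09342973027876822 F [-0.   0.5  0.1]
```

Request:
play_rows --rows '[{"linear": [1.5, 0, 0], "spin": 0}, {"linear": [3, 0, 0], "spin": 0}, {"linear": [4, -0.3, 0], "spin": 0}, {"linear": [4, -0.3, 0], "spin": 0}, {"linear": [4, -0.3, 0], "spin": 0}, {"linear": [4, -0.4, 0], "spin": 0}, {"linear": [4, -0.4, 0], "spin": 0}, {"linear": [4, -0.4, 0], "spin": 0}, {"linear": [4, -0.4, 0], "spin": 0}, {"linear": [4, -0.4, 0], "spin": 0}, {"linear": [4, 0, 0], "spin": 0}, {"linear": [2, 0, 0], "spin": 0}]'

```text
time: 16.88
tool_pos: [0.4471, 0.2298, 0.3281]
ee_rot: [-3.139, -0.001, 1.622]
wrist_force: [-0.2, -0.5, 0.4]
width: 0.0939
```

Request:
play_rows --rows '[{"linear": [1.5, 0, 1], "spin": 0}, {"linear": [0, 0, 1.5], "spin": 0}, {"linear": [0, 0, 1.5], "spin": 0}, {"linear": [0, 0, 1.5], "spin": 0}, {"linear": [0, 0, 1.5], "spin": 0}, {"linear": [0, 0, 1], "spin": 0}, {"linear": [0, 0, 0], "spin": 0}, {"linear": [0, 0, 0], "spin": 0}, {"linear": [0, 0, 0], "spin": 0}, {"linear": [0, 0, 0], "spin": 0}]'

```text
time: 17.72
tool_pos: [0.4492, 0.2406, 0.2507]
ee_rot: [3.14, -0.001, 1.617]
wrist_force: [-0.0, -0.4, -0.1]
width: 0.0942
```

```bash
python3 - <<'E'
from h import *
to(.449,.2407,.1485)
P=tool()[:2]; w=eyes.snapshot('wrist'); im=w['frame'][:,:,::-1].copy()
c,s=np.cos(.0465),np.sin(.0465)
for x,z in ((-.08,.1535),(-.11,.1185),(.11,.1185)):
  for y in np.linspace(-.05,.05,20)*(1 if z>.15 else 2.4):
    u=wproj(w,P,[.5289+c*x-s*y,.2444+s*x+c*y,z])[0]; cv2.circle(im,(int(round(u[0])),int(round(u[1]))),1,(0,255,0),-1)
t=eyes.snapshot('scene'); q=t['frame'][90:250,150:360,::-1]
cv2.imwrite('pics/w6.png',np.hstack([im,cv2.resize(q,(504,384))])[:,:800])
E
```

```text
lin cm [ 0.   -0.04 10.22] yaw 1.6173954902108847 w 0.09424456730772339 F [-0.  -0.4 -0.1]
```

View pics/w6.png

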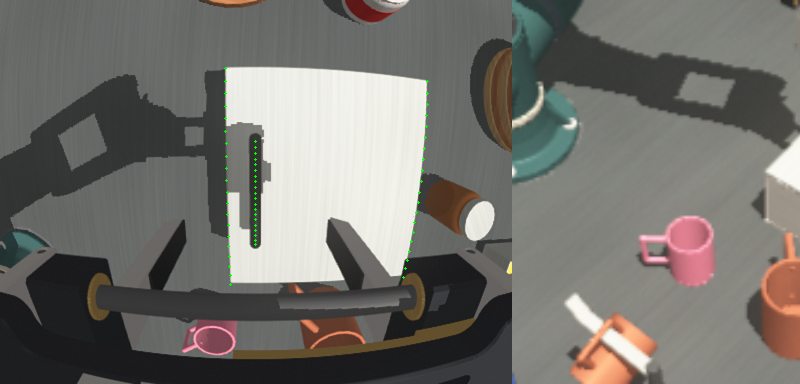

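Model lines sit on the bar (255,190) and lid edges, and the cup still hangs. Descending and gripping the bar.

Request:
play_rows --rows '[{"linear": [0, 0, 1.2], "spin": 0}, {"linear": [0, 0, 1.5], "spin": 0}, {"linear": [0, 0, 1.5], "spin": 0}, {"linear": [0, 0, 1.5], "spin": 0}, {"linear": [0, 0, 1.5], "spin": 0}, {"linear": [0, 0, 1.5], "spin": 0}, {"linear": [0, 0, 1.0], "spin": 0}, {"linear": [0, 0, 0.5], "spin": 0}, {"linear": [0, 0, 0], "spin": 0}, {"linear": [0, 0, 0], "spin": 0}, {"linear": [0, 0, 0], "spin": 0}]'

```text
time: 18.73
tool_pos: [0.4494, 0.2406, 0.1485]
ee_rot: [3.14, -0.001, 1.617]
wrist_force: [0.7, 0.2, 0.4]
width: 0.0942
```

Request:
play_rows --rows '[{"linear": [0, 0, 0], "spin": 0}, {"linear": [0, 0, 0], "spin": 0}, {"linear": [0, 0, 0], "spin": 0}, {"linear": [0, 0, 0], "spin": 0}, {"linear": [0, 0, 0], "spin": 0}, {"linear": [0, 0, 0], "spin": 0}, {"linear": [0, 0, 0], "spin": 0}, {"linear": [0, 0, 0], "spin": 0}, {"linear": [0, 0, 0], "spin": 0}, {"linear": [0, 0, 0], "spin": 0}, {"linear": [0, 0, 0], "spin": 0}, {"linear": [0, 0, 0], "spin": 0}]' --claw 0.4

```text
time: 19.73
tool_pos: [0.4488, 0.2404, 0.1475]
ee_rot: [3.142, -0.0, 1.617]
wrist_force: [-0.3, 0.3, 0.0]
width: 0.0176
```

```bash
python3 -c "
from h import *
p,R,o=tool(); print(p)
a0=np.arctan2(.043,.19);r=np.hypot(.19,.043)
A=a0+np.linspace(0,.785,19); x=-r*np.cos(A);z=r*np.sin(A)
print(np.round(100*np.c_[np.diff(x),-np.diff(z)],2).tolist())"
```

```text
[0.44880707 0.24036504 0.1474701 ]
[[0.21, -0.82], [0.24, -0.81], [0.28, -0.8], [0.31, -0.79], [0.35, -0.78], [0.38, -0.76], [0.41, -0.74], [0.44, -0.72], [0.47, -0.7], [0.51, -0.68], [0.53, -0.66], [0.56, -0.64], [0.59, -0.61], [0.62, -0.58], [0.64, -0.56], [0.66, -0.53], [0.69, -0.5], [0.71, -0.47]]
```

Request:
play_rows --rows '[{"linear": [0, 0, 0], "spin": 0}, {"linear": [0, 0, 0], "spin": 0}, {"linear": [0, 0, 0], "spin": 0}, {"linear": [0, 0, 0], "spin": 0}, {"linear": [0, 0, 0], "spin": 0}, {"linear": [0, 0, 0], "spin": 0}]'

```text
time: 20.23
tool_pos: [0.4486, 0.2404, 0.1475]
ee_rot: [-3.141, -0.0, 1.618]
wrist_force: [-1.5, -0.6, 0.4]
width: 0.0099
```

Request:
play_rows --rows '[{"linear": [0, 0.21, -0.82], "spin": 0}, {"linear": [0, 0.24, -0.81], "spin": 0}, {"linear": [0, 0.28, -0.8], "spin": 0}, {"linear": [0, 0.31, -0.79], "spin": 0}, {"linear": [0, 0.35, -0.78], "spin": 0}, {"linear": [0, 0.38, -0.76], "spin": 0}, {"linear": [0, 0, 0], "spin": 0}, {"linear": [0, 0, 0], "spin": 0}]'

```text
time: 20.9
tool_pos: [0.4661, 0.2411, 0.1963]
ee_rot: [-3.141, -0.0, 1.617]
wrist_force: [-5.3, -0.3, -2.1]
width: 0.01
```

Request:
play_rows --rows '[{"linear": [0, 0.41, -0.74], "spin": 0}, {"linear": [0, 0.44, -0.72], "spin": 0}, {"linear": [0, 0.47, -0.7], "spin": 0}, {"linear": [0, 0.51, -0.68], "spin": 0}, {"linear": [0, 0.53, -0.66], "spin": 0}, {"linear": [0, 0.56, -0.64], "spin": 0}, {"linear": [0, 0, 0], "spin": 0}, {"linear": [0, 0, 0], "spin": 0}]'

```text
time: 21.57
tool_pos: [0.4951, 0.2425, 0.2387]
ee_rot: [-3.141, -0.0, 1.618]
wrist_force: [-7.0, -1.0, 2.3]
width: 0.0101
```

Request:
play_rows --rows '[{"linear": [0, 0.59, -0.61], "spin": 0}, {"linear": [0, 0.62, -0.58], "spin": 0}, {"linear": [0, 0.64, -0.56], "spin": 0}, {"linear": [0, 0.66, -0.53], "spin": 0}, {"linear": [0, 0.69, -0.5], "spin": 0}, {"linear": [0, 0.71, -0.47], "spin": 0}, {"linear": [0, 0, 0], "spin": 0}, {"linear": [0, 0, 0], "spin": 0}, {"linear": [0, 0, 0], "spin": 0}, {"linear": [0, 0, 0], "spin": 0}, {"linear": [0, 0, 0], "spin": 0}, {"linear": [0, 0, 0], "spin": 0}]'

```text
time: 22.57
tool_pos: [0.5345, 0.2443, 0.2729]
ee_rot: [3.138, -0.001, 1.618]
wrist_force: [-7.1, -0.4, 5.4]
width: 0.0101
```

```bash
python3 - <<'E'
from h import *
p,R,o=tool(); print(p,o['width'],o['wrist_force'])
c,s=np.cos(.0465),np.sin(.0465)
hx=np.array([.5289+.11*c,.2444+.11*s]); dx=(p[:2]-hx)@[c,s]
for k in (0,.005): print('angle', np.arctan2(p[2]+k-.11,-dx)-np.arctan2(.043,.19), 'r',np.hypot(dx,p[2]+k-.11))
sc=eyes.snapshot('scene'); t=eyes.snapshot('top')
def lid(th):
    out=[]
    for y in np.linspace(-.12,.12,15):
        for X,Z in ((-.22,.0085),(0,.0085)):
            x=X*np.cos(th)+Z*np.sin(th)+.11; z=.11-X*np.sin(th)+Z*np.cos(th)
            out.append([.5289+c*x-s*y,.2444+s*x+c*y,z])
    return out
def mk(pp,x0,y0):
    w,h=200,160; im=cv2.resize(pp['frame'][y0:y0+h,x0:x0+w,::-1],None,fx=2,fy=2,interpolation=cv2.INTER_CUBIC)
    for u in proj(pp,lid(.785)): cv2.circle(im,tuple(int(round(v)) for v in (u-[x0,y0]+.5)*2-.5),1,(0,0,255),-1)
    return im
cv2.imwrite('pics/f.png',np.vstack([np.hstack([mk(sc,150,90),mk(t,140,110)]),np.hstack([mk(sc,150,190),mk(t,230,110)])])[:600])
E
```

```text
[0.53454713 0.24434182 0.27291336] 0.01011657236024445 [-7.11721193 -0.41123465  5.43632166]
angle 0.7784938214297629 r 0.19347383309840002
angle 0.7921362050207646 r 0.19770244743688298
```

View pics/f.png

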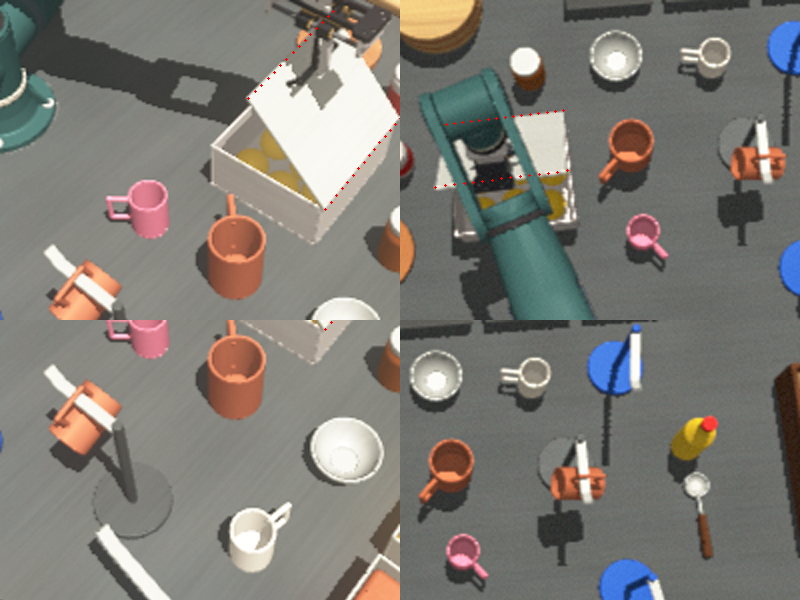

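The lid lies on the model drawn at 45°, the gripper holds the bar, and the cup hangs on the hook. I'll settle briefly, check, and hand in.

Request:
play_rows --rows '[{"linear": [0, 0, 0], "spin": 0}, {"linear": [0, 0, 0], "spin": 0}, {"linear": [0, 0, 0], "spin": 0}, {"linear": [0, 0, 0], "spin": 0}, {"linear": [0, 0, 0], "spin": 0}, {"linear": [0, 0, 0], "spin": 0}, {"linear": [0, 0, 0], "spin": 0}, {"linear": [0, 0, 0], "spin": 0}, {"linear": [0, 0, 0], "spin": 0}, {"linear": [0, 0, 0], "spin": 0}, {"linear": [0, 0, 0], "spin": 0}, {"linear": [0, 0, 0], "spin": 0}]'

```text
time: 23.67
tool_pos: [0.5345, 0.2443, 0.2729]
ee_rot: [3.138, -0.001, 1.618]
wrist_force: [-6.8, -0.8, 6.8]
width: 0.01
```

```bash
python3 - <<'E'
from h import *
a=eyes.snapshot('scene')['frame'].astype(int)
for i in range(6): b=eyes.snapshot('scene')['frame'].astype(int)
print('max diff hook',np.abs(a-b)[190:300,160:250].max(),'lid',np.abs(a-b)[90:200,240:360].max())
p,R,o=tool(); print(p,o['width'],np.round(o['wrist_force'],1),np.abs(o['qvel']).max())
print(robot.close_job())
E
```

```text
max diff hook 19 lid 45
[0.53456087 0.24430087 0.27293447] 0.009973519266914277 [-6.  -1.7  4.8] 0.0011226487489766118
the job is handed in; nothing more can be done
None
```

The copper cup is hanging by its handle on the grey stand's hook, released. The gripper holds the bin lid half open at about 45°. I handed the job in at roughly 24 s; no verdict was reported.

**Cup:** The last pictures show it on the hook arm and clear of the robot. I judged it at rest from two camera frames about 0.3 s apart, not from a speed measurement.

**Lid:** From the gripper position the angle works out at 0.78–0.79 rad, and the lid lies on the 45° model in the scene and top views. The gripper is closed on the bar at 10 mm opening, with the wrist reading about 5–7 N. Arm joint speed was about 0.001 rad/s.

**Motion check:** The largest pixel change between those two frames was 19 levels around the hook and 45 around the lid. I took this as image noise at edges, because the tool position was unchanged to within 0.1 mm, but I did not follow it up.

**Other objects:** The bystanders visible in the last pictures looked unmoved. I did not measure their positions before and after.

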